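# Stopper the leaning glass flask

### The arm

A 6-joint arm with a two-finger parallel gripper is mounted at the origin on the work surface. World frame = base frame: x ahead of the robot, y to its left, z up, the work surface at z = 0. Lengths are in mm, angles in degrees, forces in N, time in s.
With the tool pointing down it reaches from about 350 to 850 mm from the base axis. Payload 8.1 kg.
Tool frame: the origin (TCP) lies midway between the tips of the shut fingers; the grasp point (between the pads) lies 19 mm behind it (r.pinch_z is the distance from the TCP to the grasp point, in mm); z points along the fingers, y is the line along which they close (so a half turn about z gives the same grasp; the last joint's range is limited). The gripper opens to 85 mm and grips with 20 to 120 N. Pads are 22 mm wide; open, the fingers measure 114 mm over their backs; the gripper's body (76 mm by 85 mm) begins 54 mm behind the grasp point. The pads swing forward as they close: fully open they stand 13 mm farther back than shut.
Start: joints at [70.68, 7.471, 85.268, -0, 87.261, -4.893], TCP at [149.466, 581.09, 231.292] pointing down, gripper open.
Joint ranges: [-169.43, 169.43], [-51.17, 129.36], [1.28, 143.12], [-76.62, 256.62], [0, 156.53], [-152.29, 152.29]. Speed limits (degrees/s): [136.94, 136.94, 159.86, 180, 180, 180].

### API

Orientations are given as [roll, pitch, yaw] about the fixed x, y, z axes, in that order (R = Rz(yaw) Ry(pitch) Rx(roll)).
In Python, from bench import r gives the robot as it stands.
- The arm moves only by the shell command python3 -m jog 'ROWS' [OPENING] [FORCE]. ROWS is JSON, one flat list of numbers, 6 for each row, row after row: the shift along the tool's x, y, z in m, then the turn, a rotation vector about the tool's x, y, z in rad. A call has 1 to 8 rows; each row is the pose to reach, as a shift and turn from the pose commanded when the call began, along the tool's axes at that moment; what a row does not reach only later rows make up. A row lasts 1/8 s, in which the tool goes at most 62.5 mm and 10.7 degrees, less where a joint would pass 70% of its speed; a pose out of reach is approached as far as the arm can. A call with a gripper value outside its range is refused whole. OPENING is the opening, from -1 (shut) to 1 (fully open), set as the call begins (- or left out, the last holds). The fingers move at their own pace and stop on an object; FORCE is the grip in N (left out, the last holds). Time passes only in rows, so rows that repeat a pose let the fingers close. It gives the time, the measured TCP pose, the force, the opening and the grip force at its end, in the units of the state.
- r.sense(): the state, without advancing time (a new reading comes with each control period).
- r.snapshot(name): name is "scene" or "side" or "wrist"; returns a dict with "pixels" (480x640x3 uint8, red, green, blue), "range_z" (480x640 float32, mm along the optical axis (not along the pixel's ray), 0 where there is no reading), "K" (3x3 intrinsics, pixels), "k1" (the pictures are not rectified: a ray, as slopes to the right and down, at radius r is drawn at 1 + k1 r^2 times it, then the intrinsics apply), "rvec" (rotation vector, rad) and "tvec" (3), from world to camera coordinates, as OpenCV has them. Camera axes: x right, y down, z forward; pixel columns grow to the right and rows downward; lengths in mm; the calibration is good to about 2 mm. A picture is of the moment at which its call begins.
- r.hand_in(): hands the job in; it is judged then, once.
Trained networks look in a picture, given as the dict that the camera call returned (one of the last four; its "shot" number tells which), for a name from the list of things; names that differ only in an ending like _2 or _b are one class to them, and where a whole thing is asked for, a point or a joint stands for the part that bears it (a point fixed in the world has none). Each returns a list of dicts, best first, with "score" (0 to 1); they miss things now and then, are a little off and sometimes report something else, mostly with a low value. They report only what shows in the picture. A call takes as long as a camera call. They do not tell look-alikes from the thing itself.
- r.look_for(picture, target): "bbox" ([left, top, right, bottom] in pixels, round what is visible of it).
- r.outline_of(picture, target): "region" (480x640 bool, what is visible of it) and "bbox" ([left, top, right, bottom] in pixels, round what is visible of it).
The state is a dict: "time": time; "joint_pos": joint angles; "qd": joint speeds; "joint_efforts": joint torques, N m; "tool_pos": TCP position; "tcp_rot": TCP orientation; "ft_force": force on the tool from outside, world axes, zero at the start; "wrist_torque": the same for the moment, N m; "finger_gap": finger opening in mm; "grip_force": force on a finger pad.
Only numpy, scipy, OpenCV 4.12 (cv2) and the standard library are available. Lean on these libraries where they do the work, as an engineer would, in place of code of your own. Each camera call takes 0.05 s, during which the arm holds its last target. There are 200 camera calls.

### The job

Take the middle-sized of the three dark stoppers out of its holder block and set it into the neck of the glass flask that leans in the blue clamp. Press it home along the neck until its flange has pushed the rubber sleeve down and sits flush on the glass rim, then let go. Be gentle: never load the flask or its stand with more than 30 N, and leave the other two stoppers and the other loose things on the bench where they are.

Things in the scene. Friction and masses are not known exactly. Their poses are not given: they have to be found in the camera images.
- middle_stopper: Middle-sized of three dark rubber stoppers, 92 mm long, about 0.1 kg. Origin: centre of the plug's lower end; z runs up the stopper. Round plug tapering from diameter 25.8 at z = 0 to 31.2 at z = 40 mm; flange of diameter 54, z = 40 to 48; flat-sided grip, 24 mm thick along x, 40 mm wide along y, z = 48 to 92. At the start it stands upright in its block.
- holder_middle: Fixed grey block, 76 mm square and 50 high, on a tray 6 mm thick, in which the middle-sized stopper stands, its flange on the block's top (56 mm above the bench). Straight round hole of diameter 34. Origin: centre of its underside, z up. It may be any of three such blocks on the tray.
- middle_stopper_grip (a point): Middle of the grip's height on the middle-sized stopper's axis, at z = 70 mm of middle_stopper; axes as the stopper's: close the fingers along x.
- middle_stopper_seat (a point): Centre of the underside of the middle-sized stopper's flange, at z = 40 mm of middle_stopper.
- small_stopper: The small stopper, same shape and height, flange of diameter 34 and grip 16 by 26 mm. Origin: centre of the plug's lower end, z up. To be left in its block.
- large_stopper: The large stopper, same shape and height, flange of diameter 70 and grip 34 by 54 mm. Origin: centre of the plug's lower end, z up. To be left in its block.
- neck (a point): Fixed point on the axis of the flask's neck; z points out of the neck, 32 degrees from vertical, roughly towards the robot. The glass flask sits tight in the blue clamp but higher or lower each time: the centre of its rim is anywhere from 10 mm below to 10 mm above this point along z, so the rim must be felt or seen. Bore: tapered, diameter 33.6 at the rim, 27.4 at its bottom, 50 mm deep.
- sleeve (a joint): Grey rubber sleeve round the flask's neck, outside diameter 55; at 0 (start) its top stands 3 mm above the glass rim. Joint value: how far it has been pushed down the neck, m; 0.003 brings it level with the rim. It yields at about 6 N and stays where it is left. The reading is too rough to measure it well.
- stand: Fixed stand with the flask: base plate 190 by 140 mm, blue clamp, and the flask, of body diameter 84, 170 mm long, neck 44 mm wide outside at the rim, the rim 170 to 195 mm above the bench. Origin: on the underside of the base, below the flask's foot; -x is the way the neck leans, z up. The seated plug has about 1.2 mm of play all round.
- jug: Upright white plastic bottle, diameter 90, height 190. Origin: centre of its bottom. To be left alone.
- jar: Clear jar with black cap, diameter 70, height 90. Origin: centre of its bottom. To be left alone.
- shear_ring: Steel ring lying flat, outside diameter 76, height 25. Origin: centre of its bottom. To be left alone.
- porous_disc: Grey stone disc, diameter 64, height 12. Origin: centre of its bottom. To be left alone.
- weight: Dark steel cylinder, diameter 60, height 35. Origin: centre of its bottom. To be left alone.
- scoop: Metal spoon lying on the bench, about 180 mm long. To be left alone.
Things that resemble listed ones, but are neither listed nor needed, are in the scene too. Leave any red or yellow look-alike of the middle_stopper alone.

How it is judged (in metres and radians):
On the way, in this order (a step that is already met when the one before it is completed fails the run):
1. the middle-sized stopper is lifted clear of its block (its plug's lower end more than 75 mm above the bench) (height (world z) of middle_stopper above 0.075 m), for 0.1 s.
2. the middle-sized stopper is home in the neck: on the neck's axis and the sleeve pushed down more than 2 mm (value of joint sleeve above 0.002 m and x of middle_stopper_seat in the frame of neck between -0.004 and 0.004 m and y of middle_stopper_seat in the frame of neck between -0.004 and 0.004 m and z of middle_stopper_seat in the frame of neck between -0.014 and 0.014 m and angle between the z axis of middle_stopper and the z axis of neck, either way round below 0.07 rad), for 0.2 s.
At the end, for the whole second after the job is handed in: The middle-sized stopper rests, released, in the neck: sleeve pushed down over 2 mm, flange underside within 4 mm sideways and 14 mm lengthwise of the neck point, axis within 4 degrees of the neck's; the other stoppers and loose things are within 25 mm of their starts (all of step 2 and linear speed of middle_stopper below 0.02 m/s and contact force between middle_stopper and the fingers below 0.1 N and distance of each of jug, jar, shear_ring, porous_disc, weight, scoop, small_stopper, large_stopper from where it was at the start of the episode below 0.025 m); the robot touches nothing.
It fails at once if the flask or its stand is loaded with more than 30 N (contact force between stand and anything else above 30 N).
It fails at once if another stopper or loose thing is moved more than 25 mm (distance of any of jug, jar, shear_ring, porous_disc, weight, scoop, small_stopper, large_stopper from where it was at the start of the episode above 0.025 m).
It also fails if it takes over 70 s, if anything falls off the work surface, if the arm or the gripper's body presses on something with over 40 N, if the wrist force passes 120 N, or if a joint passes its speed limit or range.

## Working session

There is one attempt and no reset: what is moved stays moved. The work goes in short steps, Python scripts to look and compute and a shell command to move; the robot and the scene stay as the last step left them, time stands still between calls to the robot, and variables do not carry over. Pictures are saved under pics/ and viewed, at most 10 in all, crops included, and the job is handed in when it is done.

```bash
mkdir -p pics; ls; cat > h.py <<'E'
import numpy as np, cv2
from scipy.spatial.transform import Rotation as R
from bench import r
def cam(s):
    return R.from_rotvec(np.array(s["rvec"]).ravel()).as_matrix(), np.array(s["tvec"]).ravel()
def cloud(s):
    "world xyz for every pixel (480,640,3), nan where no range"
    K=np.array(s["K"]); v,u=np.mgrid[:480,:640].astype(float)
    p=cv2.undistortPoints(np.stack([u.ravel(),v.ravel()],1)[:,None],K,np.array([s["k1"],0,0,0,0.]))[:,0]
    z=s["range_z"].ravel().astype(float); z=np.where(z>0,z,np.nan)
    Rm,t=cam(s); c=np.c_[p*z[:,None],z]
    return ((c-t)@Rm).reshape(480,640,3)
def proj(s,P):
    return cv2.projectPoints(np.atleast_2d(P).astype(float),np.array(s["rvec"],float),np.array(s["tvec"],float),np.array(s["K"],float),np.array([s["k1"],0,0,0,0.]))[0][:,0]
def save(s,n): cv2.imwrite("pics/"+n,cv2.cvtColor(s["pixels"],cv2.COLOR_RGB2BGR))
E
cat > a.py <<'E'
from h import *
import pickle
print(r.sense())
for n in ["scene","side"]:
    s=r.snapshot(n); save(s,n+"1.png"); C=cloud(s); pickle.dump(s,open(n+".pkl","wb"))
    for t in ["middle_stopper","small_stopper","large_stopper","holder_middle","stand"]:
        for d in r.outline_of(s,t):
            P=C[d["region"]]; P=P[~np.isnan(P[:,0])]
            print(n,t,round(d["score"],2),np.round(d["bbox"]).astype(int).tolist(),len(P),np.round(np.median(P,0)) if len(P) else None, np.round(np.percentile(P[:,2],98)) if len(P) else None)
E
python3 a.py
```

```text
pics
{'time': 0.0, 'joint_pos': array([ 7.06797990e+01,  7.51713889e+00,  8.53294946e+01,  3.44634870e-05,
        8.72618347e+01, -4.89239206e+00]), 'qd': array([ 0.0249433 , -0.01113868, -0.01900497, -0.02322429, -0.01628021,
       -0.0427351 ]), 'joint_efforts': array([-1.55294006e-04, -5.69401109e+01, -5.00539327e+01, -2.14433735e-04,
        1.50309806e-02,  1.81267630e-06]), 'tool_pos': array([149.28291827, 580.55868327, 230.22120326]), 'tcp_rot': array([-1.79891930e+02, -9.28496114e-03,  1.65572181e+02]), 'ft_force': array([ 0.57679475,  0.40590949, -0.47277845]), 'wrist_torque': array([ 0.0199804 ,  0.0206454 , -0.01291816]), 'grip_force': 0.0, 'finger_gap': 85.4249699524575}
scene middle_stopper 0.92 [224, 176, 244, 209] 416 [ 344. -198.   51.] 95.0
scene middle_stopper 0.87 [240, 207, 260, 237] 531 [ 501. -131.   82.] 111.0
scene middle_stopper 0.76 [188, 164, 211, 195] 483 [ 291. -298.   58.] 95.0
scene middle_stopper 0.75 [170, 310, 198, 347] 712 [ 804. -241.   52.] 94.0
scene middle_stopper 0.56 [352, 189, 375, 202] 184 [552. 121. 202.] 211.0
scene small_stopper 0.82 [185, 231, 199, 257] 278 [ 580. -257.   84.] 110.0
scene large_stopper 0.63 [241, 239, 271, 281] 860 [ 632. -111.   89.] 111.0
scene holder_middle 0.68 [235, 219, 273, 252] 606 [ 521. -130.   54.] 61.0
scene holder_middle 0.17 [244, 209, 266, 240] 509 [ 501. -131.   82.] 111.0
scene stand 0.82 [328, 192, 420, 318] 6000 [620. 140.  51.] 200.0
scene stand 0.65 [483, 249, 517, 281] 654 [574. 446.  32.] 38.0
side middle_stopper 0.78 [441, 235, 461, 267] 357 [ 276. -287.   53.] 93.0
side middle_stopper 0.63 [412, 243, 430, 276] 404 [ 326. -189.   56.] 92.0
side middle_stopper 0.54 [353, 235, 371, 256] 328 [ 483. -119.   80.] 108.0
side holder_middle 0.69 [346, 245, 377, 273] 636 [469. -97.  36.] 57.0
side holder_middle 0.66 [417, 232, 477, 244] 275 [ 362. -435.   10.] 20.0
side holder_middle 0.44 [258, 209, 281, 252] 635 [773. -20.  78.] 144.0
```

View pics/scene1.png

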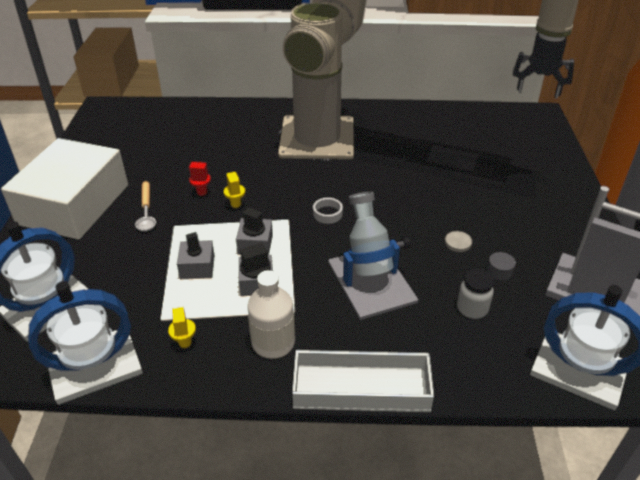

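View pics/side1.png

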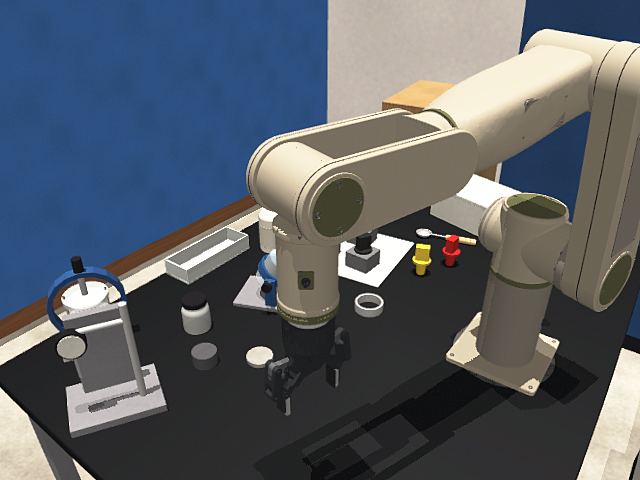

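The dark stoppers on the tray are at (193,245), which is small and clearly visible; (250,222), the middle candidate; and (256,268), the large candidate, partly behind the jug. The red and yellow look-alikes are off the tray, and the flask rim is near (362,197). I'll get a wrist view of the tray next.

```bash
python3 -m jog '[-0.03,-0.03,-0.04,0,0,0,-0.07,-0.08,-0.08,0,0,0,-0.12,-0.12,-0.12,0,0,0,-0.16,-0.16,-0.12,0,0,0,-0.20,-0.20,-0.12,0,0,0,-0.24,-0.24,-0.12,0,0,0,-0.28,-0.28,-0.12,0,0,0,-0.32,-0.32,-0.12,0,0,0]' && python3 -m jog '[-0.04,-0.04,0,0,0,0,-0.08,-0.08,0,0,0,0,-0.12,-0.12,0,0,0,0,-0.16,-0.16,0,0,0,0,-0.19,-0.20,0,0,0,0,-0.22,-0.24,0,0,0,0,-0.22,-0.285,0,0,0,0,-0.22,-0.285,0,0,0,0]'
cat > b.py <<'E'
from h import *
import pickle,sys
s=r.snapshot("wrist"); save(s,sys.argv[1]+".png"); pickle.dump(s,open(sys.argv[1]+".pkl","wb")); C=cloud(s)
st=r.sense(); print(st["tool_pos"],st["tcp_rot"],st["joint_pos"])
for t in sys.argv[2:]:
    for d in r.outline_of(s,t):
        P=C[d["region"]]; P=P[~np.isnan(P[:,0])]
        print(t,round(d["score"],2),np.round(d["bbox"]).astype(int).tolist(),len(P),np.round(np.median(P,0)) if len(P) else None,np.round(np.percentile(P[:,2],98)) if len(P) else None)
E
python3 b.py wrist1 middle_stopper small_stopper large_stopper holder_middle
```

```text
time: 1.6
tool_pos: [380.4, 189.6, 351.7]
tcp_rot: [180.0, 0.1, 165.6]
ft_force: [0.9, 0.1, 0.0]
finger_gap: 85.8
grip_force: 0.0
time: 2.6
tool_pos: [521.1, -142.2, 350.9]
tcp_rot: [-180.0, -0.0, 165.3]
ft_force: [-0.9, 0.0, 0.6]
finger_gap: 85.4
grip_force: 0.0
[ 521.41919951 -140.57355489  351.17457679] [ 1.79991574e+02 -1.70048367e-02  1.65416098e+02] [-2.05328911e+01 -2.84770846e+00  8.34870078e+01  6.70742144e-03
  9.93784871e+01 -9.59478961e+01]
middle_stopper 0.91 [105, 8, 169, 61] 2275 [ 289. -294.   74.] 93.0
middle_stopper 0.88 [286, 355, 323, 407] 1350 [ 781. -240.   64.] 93.0
middle_stopper 0.75 [204, 20, 256, 77] 2064 [ 335. -198.   75.] 93.0
large_stopper 0.89 [338, 236, 396, 294] 2309 [ 609. -115.  105.] 109.0
holder_middle 0.68 [291, 133, 361, 208] 2257 [ 486. -131.   56.] 58.0
```

View pics/wrist1.png

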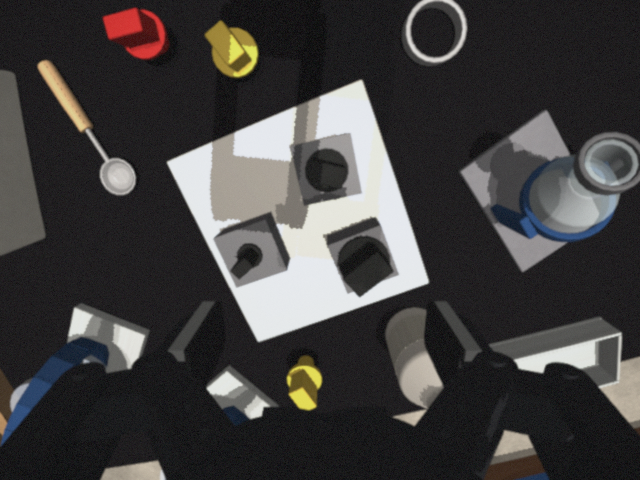

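On the tray, small is at (247,258), middle at (327,170) and large at (362,265). The one at (327,170) has the intermediate flange. I'll measure flange diameters and grip axes from the depth data, and save an enlarged crop.

```bash
cat > m.py <<'E'
from h import *
import pickle,sys
s=pickle.load(open(sys.argv[1]+".pkl","rb")); C=cloud(s)
x0,y0,x1,y1=map(int,sys.argv[2:6])
for cx,cy in [(490,-130),(620,-115),(590,-235)]:
    near=np.hypot(C[...,0]-cx,C[...,1]-cy)<60
    for nm,lo,hi in [("top",102,116),("flange",60,68),("block",50,59)]:
        m=near&(C[...,2]>lo)&(C[...,2]<hi); P=C[m][:,:2]
        if len(P)<20: continue
        dark=s["pixels"][m].mean(1)
        b=cv2.minAreaRect(P.astype(np.float32)); 
        print((cx,cy),nm,len(P),"z",np.median(C[m][:,2]).round(1),"rect c",np.round(b[0],1),"size",np.round(b[1],1),"ang",round(b[2],1),"dark",dark.mean().round())
I=cv2.resize(cv2.convertScaleAbs(cv2.cvtColor(s["pixels"],cv2.COLOR_RGB2BGR)[y0:y1,x0:x1],alpha=2.,beta=20),None,fx=4,fy=4,interpolation=cv2.INTER_CUBIC); cv2.imwrite("pics/"+sys.argv[1]+"c.png",I)
E
python3 m.py wrist1 210 120 410 270
```

```text
(490, -130) top 794 z 107.6 rect c [ 490.4 -131.6] size [39.8 24.1] ang 62.0 dark 42.0
(490, -130) flange 642 z 63.6 rect c [ 490.8 -131.6] size [52.9 51.4] ang 75.4 dark 49.0
(490, -130) block 2214 z 55.7 rect c [ 490.9 -131.7] size [76.5 75.5] ang 87.8 dark 116.0
(620, -115) top 1216 z 107.6 rect c [ 618.9 -113.6] size [34.3 54.5] ang 25.3 dark 47.0
(620, -115) flange 657 z 63.7 rect c [ 606.7 -113.6] size [45.  69.2] ang 1.4 dark 42.0
(620, -115) block 857 z 55.7 rect c [ 619.7 -113.2] size [77.9 76.3] ang 7.5 dark 122.0
(590, -235) top 289 z 107.6 rect c [ 572.9 -259. ] size [16.1 27.1] ang 27.5 dark 50.0
(590, -235) flange 223 z 63.8 rect c [ 570.7 -257. ] size [33.3 28.5] ang 47.6 dark 47.0
(590, -235) block 2036 z 55.8 rect c [ 573.  -258.6] size [77.  76.2] ang 5.3 dark 125.0
```

View pics/wrist1c.png

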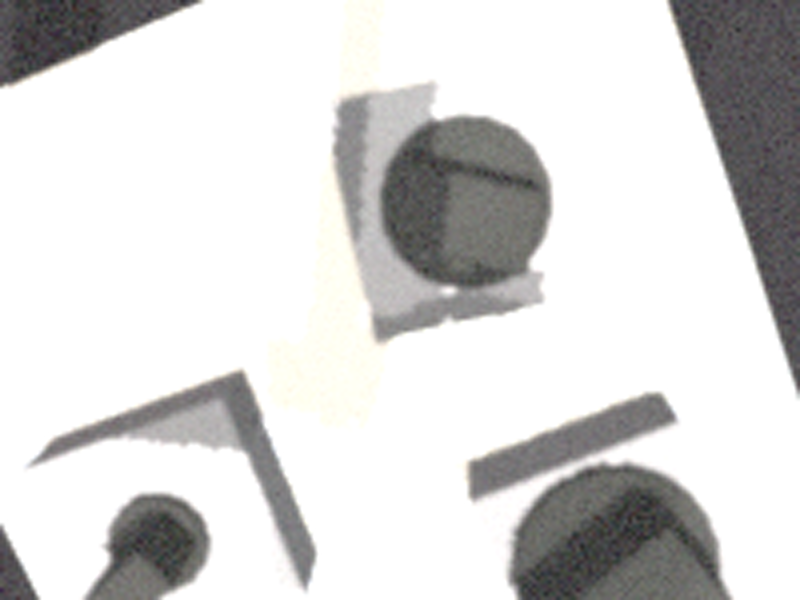

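The crop confirms it: the stopper at crop (465,200) is dark, has a round flange of about 53 mm and a 40×24 grip, so it is the middle one. Next I'll get a wrist view over the flask neck.

```bash
python3 -m jog '[0.01,0.06,0,0,0,0,0.02,0.12,0,0,0,0,0.03,0.18,0,0,0,0,0.034,0.23,0,0,0,0,0.034,0.25,0.0,0,0,0,0.034,0.25,0.0,0,0,0,0.034,0.25,0,0,0,0]'
python3 b.py wrist2 stand sleeve
python3 - <<'E'
from h import *
import pickle
s=pickle.load(open("wrist1.pkl","rb")); C=cloud(s)
P=C[(np.hypot(C[...,0]-490,C[...,1]+131)<35)&(C[...,2]>102)][:,:2]; w,v=np.linalg.eigh(np.cov(P.T)); print("long axis",np.degrees(np.arctan2(v[1,1],v[0,1])),np.sqrt(12*w))
E
```

```text
time: 3.72
tool_pos: [551.0, 110.4, 351.3]
tcp_rot: [-180.0, 0.0, 165.6]
ft_force: [0.4, -0.4, 0.3]
finger_gap: 85.3
grip_force: 0.0
[551.05549432 110.06234455 351.37608467] [-1.79973820e+02  8.43471953e-03  1.65507715e+02] [ 6.08532766e+00  5.53223164e-01  8.01105073e+01 -2.78429367e-02
  9.93375734e+01 -6.94269023e+01]
stand 0.89 [281, 133, 431, 295] 13137 [565. 144. 115.] 207.0
stand 0.66 [471, 53, 519, 104] 2016 [463. 361.  11.] 13.0
sleeve 0.7 [296, 168, 362, 233] 1384 [535. 121. 198.] 210.0
long axis 76.10634759785438 [18.16904953 60.07047962]
```

View pics/wrist2.png

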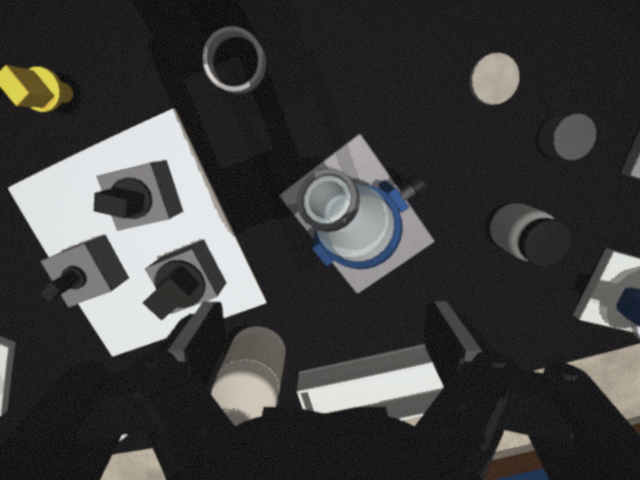

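The view shows the sleeve ring with glass rim at (329,200), the neck leaning up-left in the image, and the base plate's corners clear. I'll fit the neck axis next.

```bash
cat > f.py <<'E'
from h import *
import pickle,sys
from scipy.optimize import least_squares
s=pickle.load(open("wrist2.pkl","rb")); C=cloud(s)
# grip orientation
for nm in ["wrist1","wrist2"]:
    q=pickle.load(open(nm+".pkl","rb")); D=cloud(q)
    P=D[(np.hypot(D[...,0]-490.5,D[...,1]+131.6)<28)&(D[...,2]>104)&(D[...,2]<111)][:,:2]; w,v=np.linalg.eigh(np.cov(P.T)); b=cv2.minAreaRect(P.astype(np.float32))
    print(nm,len(P),"grip long",np.degrees(np.arctan2(v[1,1],v[0,1])),np.sqrt(12*w),P.mean(0),b)
# base plate top
m=(np.hypot(C[...,0]-590,C[...,1]-150)<170)&(C[...,2]>3)&(C[...,2]<25)
m=cv2.morphologyEx(m.astype(np.uint8),cv2.MORPH_OPEN,np.ones((3,3)))
n,l,st,_=cv2.connectedComponentsWithStats(m); 
for k in range(1,n):
    if st[k,4]>300:
        P=C[l==k]; print("plate",st[k],np.median(P[:,2]),cv2.minAreaRect(P[:,:2].astype(np.float32)))
# ring: outline points of sleeve, high
S=np.zeros((480,640),bool); S[160:240,288:370]=1
P=C[S&(C[...,2]>180)]; print(len(P),P.min(0),P.max(0))
# body axis: fit cylinder dia 84? report depth map of rows across the ring
for v in range(166,240,6): print(v,[("%.0f"%z if z==z else "-") for z in C[v,292:372:4,2]])
E
python3 f.py
```

```text
wrist1 791 grip long 61.80680229497876 [24.15483595 39.57274286] [ 490.07841007 -131.36241551] ((490.3680419921875, -131.5641326904297), (39.797637939453125, 24.111042022705078), 62.083229064941406)
wrist2 697 grip long 61.31646292369008 [24.43511997 39.93734747] [ 490.88939429 -129.88992667] ((490.83642578125, -131.18637084960938), (40.943443298339844, 24.49773597717285), 61.920433044433594)
plate [ 280  135  113  101 2479] 11.59540357538563 ((551.34375, 125.74081420898438), (79.58338165283203, 141.52931213378906), 21.32140350341797)
plate [ 334  208   99   85 2080] 11.647528903778849 ((661.0272216796875, 171.18099975585938), (64.56977081298828, 139.40496826171875), 23.299968719482422)
2292 [506.66439821  90.43640946 180.00988029] [561.06100386 146.11104446 211.34396636]
166 ['-0', '1', '1', '-2', '-0', '0', '7', '11', '13', '11', '12', '12', '12', '11', '12', '13', '12', '11', '10', '12']
172 ['-1', '-0', '-2', '0', '6', '10', '184', '184', '185', '187', '189', '190', '191', '12', '11', '11', '12', '10', '9', '13']
178 ['-1', '-2', '-0', '10', '184', '184', '180', '184', '185', '18
[... 776 characters left out ...]
48']
214 ['-0', '12', '197', '198', '194', '196', '194', '177', '163', '151', '149', '203', '204', '208', '210', '206', '197', '158', '156', '152']
220 ['1', '-0', '11', '198', '201', '202', '201', '202', '202', '203', '204', '208', '210', '210', '206', '198', '165', '160', '157', '154']
226 ['-1', '-1', '-2', '11', '11', '203', '205', '206', '208', '209', '210', '209', '204', '201', '168', '162', '161', '158', '156', '152']
232 ['-2', '0', '-0', '-1', '0', '13', '33', '128', '139', '147', '153', '156', '159', '160', '159', '157', '159', '156', '154', '154']
238 ['-', '-0', '1', '-0', '-1', '-0', '60', '123', '133', '141', '147', '151', '152', '155', '156', '156', '155', '154', '151', '150']
```

```bash
cat > g.py <<'E'
from h import *
import pickle,sys
from scipy.optimize import least_squares
s=pickle.load(open("wrist2.pkl","rb")); C=cloud(s)
# base plate orientation
Q=C[(np.hypot(C[...,0]-590,C[...,1]-150)<170)&(C[...,2]>5)&(C[...,2]<20)&(np.indices((480,640))[0]<296)&(np.indices((480,640))[1]>270)&(np.indices((480,640))[1]<440)]
print("plate",cv2.minAreaRect(Q[:,:2].astype(np.float32)))
def frame(az,til): 
    n=np.array([-np.sin(til)*np.cos(az),-np.sin(til)*np.sin(az),np.cos(til)])
    ey=np.cross(n,[1,0,0]); ey/=np.linalg.norm(ey); return np.c_[np.cross(ey,n),ey,n]
c0=np.array([533.,118,196])
P=C[(np.linalg.norm(C-c0,axis=2)<45)&(np.indices((480,640))[0]<234)]
def local(p,P,free=True):
    F=frame(p[0],p[1]); return (P-(c0+F[:,0]*p[2]+F[:,1]*p[3]))@F
def res(p,P):
    L=local(p,P); t=L[:,2]-p[4]; rr=np.hypot(L[:,0],L[:,1]); h=p[5]
    # annulus rim t=0 r 16.8..22 ; sleeve t=h r 22..27.5; bore cone ; sleeve outside r=27.5 t<h
    gap=lambda x,a,b: np.maximum(0,np.maximum(a-x,x-b))
    d=np.stack([np.hypot(t,gap(rr,16.8,22)),np.hypot(t-h,gap(rr,22,27.5)),np.hypot(rr-(16.8+t*.062),gap(t,-45,0)),np.hypot(rr-27.5,gap(t,h-15,h))])
    return d.min(0)
def fit(p0,fixed_t):
    P_=P
    for _ in range(3):
        f=(lambda q:res(np.r_[q[0],np.radians(32),q[1:]],P_)) if fixed_t else (lambda q:res(q,P_))
        q0=np.delete(p0,1) if fixed_t else p0
        o=least_squares(f,q0,loss="soft_l1",f_scale=1.5,x_scale=np.where(np.arange(len(q0))<(1 if fixed_t else 2),.05,1))
        p0=np.insert(o.x,1,np.radians(32)) if fixed_t else o.x
        L=local(p0,P); rr=np.hypot(L[:,0],L[:,1]); P_=P[(L[:,2]-p0[4]>-30)&(rr<30)]
    return p0,np.median(res(p0,P_)),len(P_)
for ft in (True,False):
  for a in (15,30):
    p,e,n=fit(np.array([np.radians(a),np.radians(32),0,0,0,3.]),ft)
    F=frame(p[0],p[1]); c=c0+F@np.array([p[2],p[3],p[4]])
    print(ft,"az,tilt",np.degrees(p[:2]).round(2),"rim",c.round(1),"h",p[5].round(2),"med",e.round(2),n,"n",F[:,2].round(4))
E
python3 g.py
```

```text
plate ((602.866943359375, 147.4313507080078), (190.01768493652344, 140.4042510986328), 22.72502326965332)
True az,tilt [22.98 32.  ] rim [531.4 117.3 194. ] h 3.05 med 0.39 2692 n [-0.4879 -0.2069  0.848 ]
True az,tilt [22.98 32.  ] rim [531.4 117.3 194. ] h 3.05 med 0.39 2692 n [-0.4879 -0.2069  0.848 ]
False az,tilt [23.   32.47] rim [531.4 117.2 193.9] h 3.06 med 0.38 2693 n [-0.4942 -0.2098  0.8436]
False az,tilt [23.   32.47] rim [531.4 117.2 193.9] h 3.06 med 0.38 2693 n [-0.4942 -0.2098  0.8436]
```

The fit is tight (0.4 mm): rim centre (531.4, 117.3, 194.0), lean azimuth 23°, tilt 32°, which agrees with the plate and the given sizes. Now I'll move above the middle stopper.

```bash
python3 -m jog '[0,-0.04,0,0,0,0.18,0,-0.09,0,0,0,0.36,0,-0.14,0,0,0,0.54,0,-0.19,0,0,0,0.72,-0.001,-0.23,0,0,0,0.90,-0.002,-0.249,0,0,0,1.08,-0.002,-0.249,0,0,0,1.26,-0.002,-0.249,0,0,0,1.44]' && python3 -m jog '[0,0,0.04,0,0,0.18,0,0,0.09,0,0,0.366,0,0,0.14,0,0,0.366,0,0,0.18,0,0,0.366,0,0,0.18,0,0,0.366]'
python3 -c "
from h import *
s=r.sense();p=s['tool_pos'];M=R.from_euler('xyz',s['tcp_rot'],degrees=True).as_matrix()
print(p,s['tcp_rot'],s['joint_pos'].round(1)); print('tool shift to grasp',M.T@(np.array([490.5,-131.4,70])-p), 'yaw target 62')"
```

```text
time: 4.88
tool_pos: [490.4, -131.9, 351.5]
tcp_rot: [180.0, 0.0, 82.6]
ft_force: [0.8, 0.1, -0.0]
finger_gap: 85.7
grip_force: 0.0
time: 5.5
tool_pos: [488.1, -130.2, 167.9]
tcp_rot: [-179.6, 0.1, 62.0]
ft_force: [-0.5, -0.6, 0.2]
finger_gap: 85.5
grip_force: 0.0
[ 488.08080602 -130.24795138  167.86277411] [-1.79599082e+02  5.69239842e-02  6.20180928e+01] [-20.8  -4.7 104.3  -0.   80.8   7.2]
tool shift to grasp [ 0.21492658  3.36161967 97.84148196] yaw target 62
```

```bash
python3 -m jog '[0,0,0.03,0,0,0,0,0,0.06,0,0,0,0,0,0.08,0,0,0,0,0,0.08,0,0,0]'
python3 -c "
from h import *
s=r.sense();p=s['tool_pos'];M=R.from_euler('xyz',s['tcp_rot'],degrees=True).as_matrix()
print(p,s['tcp_rot'],s['joint_pos'].round(1)); print('tool shift to grasp',M.T@(np.array([490.5,-131.4,70])-p), 'yaw target 62')"
```

```text
time: 6.0
tool_pos: [490.9, -130.9, 92.0]
tcp_rot: [-180.0, 0.0, 62.1]
ft_force: [-0.3, -0.4, -0.3]
finger_gap: 85.3
grip_force: 0.0
[ 490.94280552 -130.91586176   92.04222186] [-1.79978720e+02  5.53114603e-03  6.20549734e+01] [-20.7  -0.2 108.3  -0.   71.9   7.2]
tool shift to grasp [-0.63306806 -0.15610772 22.04234258] yaw target 62
```

```bash
python3 -m jog '[-0.0005,0,0.012,0,0,0,-0.0005,0,0.022,0,0,0,-0.0005,0,0.022,0,0,0]' && python3 -m jog '[0,0,0,0,0,0,0,0,0,0,0,0,0,0,0,0,0,0,0,0,0,0,0,0,0,0,0,0,0,0,0,0,0,0,0,0]' -1 60 && python3 -m jog '[0,0,-0.02,0,0,0,0,0,-0.05,0,0,0,0,0,-0.09,0,0,0,0,0,-0.14,0,0,0,0,0,-0.19,0,0,0,0,0,-0.24,0,0,0,0,0,-0.24,0,0,0]'; python3 b.py wrist3 middle_stopper
```

```text
time: 6.38
tool_pos: [490.2, -130.7, 68.6]
tcp_rot: [-179.9, 0.0, 62.1]
ft_force: [-0.8, -0.8, -0.3]
finger_gap: 85.1
grip_force: 0.0
time: 7.12
tool_pos: [491.1, -131.0, 69.7]
tcp_rot: [180.0, -0.0, 62.1]
ft_force: [-0.4, 0.9, 3.5]
finger_gap: 23.1
grip_force: 59.2
time: 8.0
tool_pos: [492.6, -131.5, 314.3]
tcp_rot: [179.5, -0.1, 62.1]
ft_force: [0.6, -0.2, -2.0]
finger_gap: 23.5
grip_force: 59.0
[ 491.60654143 -131.20055525  311.22500865] [ 1.79783996e+02 -2.65913559e-02  6.20975795e+01] [-2.07176787e+01 -8.08675516e+00  9.25077212e+01 -6.35698628e-04
  9.53614007e+01  7.18473131e+00]
middle_stopper 0.96 [552, 144, 631, 192] 2525 [ 784. -238.   68.] 93.0
middle_stopper 0.91 [216, 283, 262, 335] 1597 [ 340. -196.   66.] 93.0
middle_stopper 0.61 [270, 243, 382, 404] 11180 [ 497. -121.  352.] 353.0
middle_stopper 0.59 [317, 385, 361, 410] 194 [ 347. -435.   15.] 20.0
```

Lifted and held. I'll compute the pre-insert pose on the neck axis, with the seat 70 mm out from the rim.

```bash
cat > t.py <<'E'
from h import *
import sys
n=np.array([-np.sin(np.radians(32))*np.cos(np.radians(23)),-np.sin(np.radians(32))*np.sin(np.radians(23)),np.cos(np.radians(32))])
RIM=np.array([531.4,117.3,194.0]); SEAT=13.7
def target(out):
    R0=R.from_euler('xyz',[180,0,62.05],degrees=True); z=-n
    ax=np.cross([0,0,-1],z); a=np.arcsin(np.linalg.norm(ax)); return RIM+n*(out+SEAT), R.from_rotvec(ax/np.linalg.norm(ax)*a)*R0
def rep(out,s=None,say=True):
    s=s or r.sense(); p=s['tool_pos']; M=R.from_euler('xyz',s['tcp_rot'],degrees=True)
    T,RT=target(out)
    if say: print("t",s["time"],"tcp",p.round(1),s['tcp_rot'].round(2),"j",s['joint_pos'].round(0))
    print("F",s["ft_force"].round(1),"grip",round(float(s["grip_force"]),1),"shift(mm)",M.inv().apply(T-p).round(2),"turn(rad)",(M.inv()*RT).as_rotvec().round(4),"axial out",((p-RIM)@n-SEAT).round(2),"F.n",(s["ft_force"]@n).round(1))
if __name__=="__main__": rep(float(sys.argv[1]))
E
python3 t.py 70
```

```text
t 8.1 tcp [ 490.8 -130.9  309.1] [179.99  -0.    62.1 ] j [-21.  -8.  93.  -0.  95.   7.]
F [-0.2  0.3 -0.7] grip 59.0 shift(mm) [ 203.93 -108.21   44.06] turn(rad) [-0.3518  0.4336  0.0009] axial out 155.09 F.n -0.6
```

```bash
python3 -m jog '[0.03,-0.015,0,-0.05,0.06,0,0.07,-0.035,0,-0.10,0.12,0,0.11,-0.055,0,-0.16,0.19,0,0.15,-0.08,0.01,-0.22,0.27,0,0.18,-0.095,0.02,-0.28,0.35,0,0.20,-0.106,0.03,-0.33,0.41,0,0.204,-0.108,0.04,-0.352,0.434,0,0.204,-0.108,0.044,-0.352,0.434,0]' && python3 -m jog '[0,0,0,0,0,0,0,0,0,0,0,0]'; python3 t.py 70
python3 - <<'E'
from h import *
import pickle
from t import target,n,RIM
st=r.sense(); M=R.from_euler('xyz',st['tcp_rot'],degrees=True).as_matrix()
for nm in ("scene","side"):
    s=r.snapshot(nm); save(s,nm+"4.png"); pickle.dump(s,open(nm+"4.pkl","wb"))
    print(nm,"rim px",proj(s,RIM).round(),"end px",proj(s,st['tool_pos']+M[:,2]*53.7).round())
    u,v=proj(s,RIM+n*30)[0].astype(int); I=cv2.cvtColor(s["pixels"],cv2.COLOR_RGB2BGR)
    cv2.imwrite("pics/%s4c.png"%nm,cv2.resize(I[max(0,v-60):v+60,max(0,u-80):u+80],None,fx=5,fy=5,interpolation=cv2.INTER_CUBIC))
E
```

```text
time: 9.1
tool_pos: [489.1, 100.3, 261.5]
tcp_rot: [158.8, -24.2, 66.7]
ft_force: [0.4, 0.0, -0.9]
finger_gap: 23.7
grip_force: 59.2
time: 9.35
tool_pos: [491.1, 99.6, 265.6]
tcp_rot: [158.5, -24.3, 66.7]
ft_force: [1.1, 0.2, -0.6]
finger_gap: 23.4
grip_force: 59.2
t 9.35 tcp [491.1  99.6 265.6] [158.52 -24.3   66.74] j [ -5. -42. 127.  16.  66.  20.]
F [ 1.1  0.2 -0.6] grip 59.2 shift(mm) [-0.12 -0.78  0.33] turn(rad) [-0.0003 -0.      0.0002] axial out 70.33 F.n -1.1
scene rim px [[361. 195.]] end px [[358. 182.]]
side rim px [[300. 238.]] end px [[306. 229.]]
```

View pics/scene4c.png

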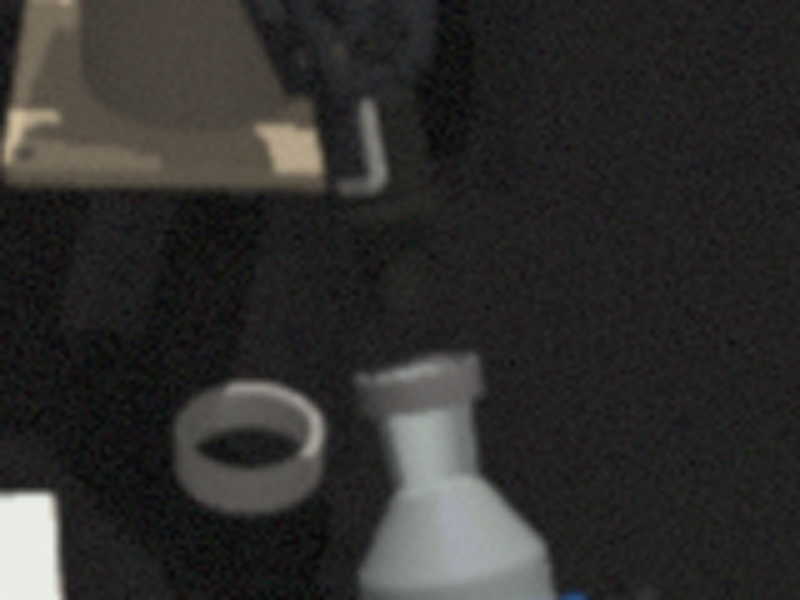

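```bash
python3 - <<'E'
from h import *
import pickle
from t import target,n,RIM
st=r.sense(); M=R.from_euler('xyz',st['tcp_rot'],degrees=True).as_matrix()
s=r.snapshot("wrist"); save(s,"wrist4.png"); pickle.dump((s,st),open("wrist4.pkl","wb"))
L=(cloud(s)-st['tool_pos'])@M
print("cam in tool",((-cam(s)[0].T@cam(s)[1])-st['tool_pos'])@M)
rr=np.hypot(L[...,0],L[...,1])
for z0 in range(-40,120,4):
    m=(rr<40)&(abs(L[...,2]-z0)<2); P=L[m]
    if len(P)>5: print(z0,len(P),"x",P[:,0].min().round(1),P[:,0].max().round(1),"y",P[:,1].min().round(1),P[:,1].max().round(1))
E
```

```text
cam in tool [  75.73062082    0.3664837  -142.0140901 ]
-40 2324 x -19.5 19.4 y -31.5 32.8
-36 5260 x -21.2 19.9 y -20.3 20.3
-32 560 x 6.6 20.2 y -24.8 25.3
-28 632 x 6.5 19.8 y -25.1 25.5
-24 602 x 6.5 19.8 y -24.9 25.5
-20 515 x 6.4 19.9 y -24.8 25.5
-16 503 x 6.2 19.7 y -24.8 25.8
-12 450 x 6.3 19.8 y -24.7 25.7
-8 412 x 6.5 19.9 y -24.0 25.4
-4 253 x 6.8 19.8 y -22.8 18.7
0 177 x 17.1 19.6 y -11.5 12.3
4 781 x 0.7 26.0 y -25.2 26.8
8 1667 x -0.2 26.1 y -26.0 27.0
12 193 x 8.4 26.0 y -24.7 25.2
80 769 x -6.7 26.9 y -27.2 26.2
84 857 x -7.0 27.2 y -28.0 26.3
88 132 x -4.9 27.1 y -23.0 25.3
92 106 x -3.9 27.1 y -26.4 22.6
96 50 x -3.8 27.0 y -23.8 21.9
100 18 x -5.1 3.3 y -16.0 15.0
104 19 x -5.9 2.7 y -16.1 15.0
108 19 x -7.0 2.3 y -15.7 14.6
112 25 x -8.0 2.7 y -15.2 14.1
116 23 x -8.7 0.5 y -15.3 14.2
```

View pics/wrist4.png

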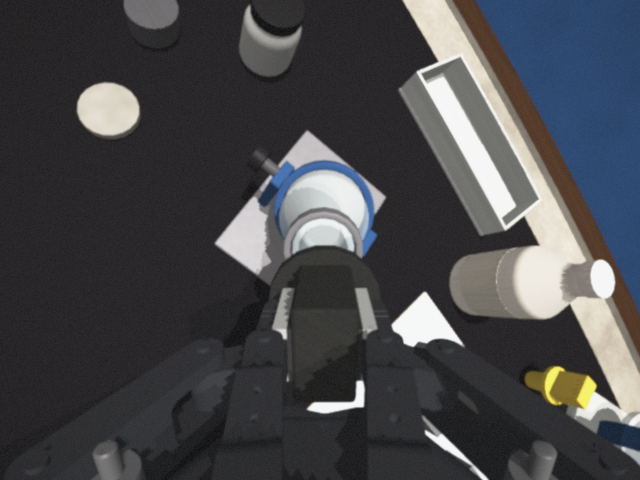

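The wrist picture shows the held flange at (325,270) over the sleeve ring at (323,232). Flange centre in the tool frame is about (-0.8, 0.5) and ring centre about (-0.2, -0.8), so I'll shift about (+0.4, -1.2) and enter to 15 mm.

```bash
python3 -m jog '[0.0002,-0.0006,0.015,0,0,0,0.0004,-0.0012,0.03,0,0,0,0.0004,-0.0012,0.036,0,0,0,0.0004,-0.0012,0.040,0,0,0,0.0004,-0.0012,0.044,0,0,0,0.0004,-0.0012,0.048,0,0,0,0.0004,-0.0012,0.050,0,0,0,0.0004,-0.0012,0.050,0,0,0]'; python3 t.py 20
```

```text
time: 10.5
tool_pos: [514.3, 111.3, 222.5]
tcp_rot: [158.5, -24.3, 66.8]
ft_force: [-1.1, 0.5, -0.5]
finger_gap: 23.4
grip_force: 59.2
t 10.5 tcp [514.3 111.3 222.5] [158.52 -24.31  66.78] j [ -3. -36. 128.  16.  59.  21.]
F [-1.1  0.5 -0.5] grip 59.2 shift(mm) [-0.54  1.05  0.08] turn(rad) [-0.0004 -0.0004  0.0007] axial out 20.08 F.n 0.0
```

```bash
python3 -m jog '[0,0,0.003,0,0,0,0,0,0.006,0,0,0,0,0,0.009,0,0,0,0,0,0.011,0,0,0,0,0,0.012,0,0,0,0,0,0.012,0,0,0]'; python3 t.py 0
python3 - <<'E'
from h import *
st=r.sense(); M=R.from_euler('xyz',st['tcp_rot'],degrees=True).as_matrix()
s=r.snapshot("wrist"); L=(cloud(s)-st['tool_pos'])@M
print("F tool",M.T@st['ft_force'],"T",M.T@st['wrist_torque'])
rr=np.hypot(L[...,0],L[...,1])
for z0 in list(range(2,40,2)):
    m=(rr<40)&(abs(L[...,2]-z0)<1); P=L[m]
    if len(P)>5: print(z0,len(P),"x",P[:,0].min().round(1),P[:,0].max().round(1),"y",P[:,1].min().round(1),P[:,1].max().round(1))
E
```

```text
time: 11.25
tool_pos: [520.2, 113.8, 212.4]
tcp_rot: [158.5, -24.3, 66.8]
ft_force: [-0.5, -0.5, -1.3]
finger_gap: 23.4
grip_force: 59.2
t 11.25 tcp [520.2 113.8 212.4] [158.51 -24.31  66.78] j [ -2. -34. 128.  16.  57.  21.]
F [-0.5 -0.5 -1.3] grip 59.2 shift(mm) [-0.57  1.03  8.08] turn(rad) [-0.0004 -0.0004  0.0007] axial out 8.08 F.n -0.7
F tool [-1.12262754 -0.58871974  0.69954544] T [ 0.24944959 -0.24988281  0.00330095]
2 70 x 17.2 19.7 y -11.3 12.4
4 105 x 2.0 25.4 y -23.3 24.1
6 1921 x 0.4 26.2 y -25.8 26.9
8 320 x 0.9 26.1 y -25.8 27.1
10 118 x 8.8 26.0 y -24.4 25.7
12 106 x 9.6 26.0 y -23.7 25.2
14 29 x 10.6 25.6 y -23.4 24.6
18 277 x 4.5 26.6 y -21.6 27.5
20 326 x 6.0 27.1 y -24.5 27.6
22 103 x 6.3 27.1 y -22.6 27.9
24 94 x 10.4 27.1 y -23.5 23.7
26 88 x 7.9 27.0 y -24.7 24.4
28 98 x 11.9 27.2 y -22.8 24.8
30 84 x 8.6 27.0 y -24.3 26.2
32 81 x 6.6 27.1 y -25.0 27.8
34 27 x 15.0 26.7 y -21.2 22.2
```

```bash
python3 -m jog '[0,0,0.0015,0,0,0,0,0,0.003,0,0,0,0,0,0.004,0,0,0,0,0,0.004,0,0,0]'; python3 t.py 0;  python3 -m jog '[0,0,0.0005,0,0,0,0,0,0.001,0,0,0,0,0,0.0015,0,0,0,0,0,0.0015,0,0,0]'; python3 t.py 0
```

```text
time: 11.8
tool_pos: [522.1, 114.6, 208.9]
tcp_rot: [158.5, -24.3, 66.8]
ft_force: [0.2, 0.1, -1.1]
finger_gap: 23.2
grip_force: 59.2
t 11.8 tcp [522.1 114.6 208.9] [158.52 -24.31  66.77] j [ -2. -34. 128.  16.  57.  21.]
F [ 0.2  0.1 -1.1] grip 59.2 shift(mm) [-0.53  1.09  4.04] turn(rad) [-0.0005 -0.0004  0.0006] axial out 4.04 F.n -1.1
time: 12.3
tool_pos: [522.9, 114.9, 208.0]
tcp_rot: [158.5, -24.3, 66.8]
ft_force: [-4.2, -1.2, 3.3]
finger_gap: 23.0
grip_force: 59.8
t 12.3 tcp [522.9 114.9 208. ] [158.49 -24.31  66.79] j [ -2. -33. 128.  16.  57.  21.]
F [-4.2 -1.2  3.3] grip 59.8 shift(mm) [-0.69  0.88  2.85] turn(rad) [-0.0001 -0.0006  0.0008] axial out 2.85 F.n 5.1
```

```bash
python3 -m jog '[0,0,0.0003,0,0,0,0,0,0.0006,0,0,0,0,0,0.001,0,0,0,0,0,0.001,0,0,0]'; python3 t.py 0;  python3 -m jog '[0,0,0.0003,0,0,0,0,0,0.0005,0,0,0,0,0,0.0005,0,0,0]'; python3 t.py 0
```

```text
time: 12.8
tool_pos: [523.4, 115.1, 207.0]
tcp_rot: [158.5, -24.3, 66.8]
ft_force: [-3.8, -0.9, 2.9]
finger_gap: 23.6
grip_force: 59.8
t 12.8 tcp [523.4 115.1 207. ] [158.49 -24.32  66.78] j [ -2. -33. 128.  16.  56.  21.]
F [-3.8 -0.9  2.9] grip 59.8 shift(mm) [-0.67  0.88  1.69] turn(rad) [-0.     -0.0006  0.0007] axial out 1.69 F.n 4.5
time: 13.18
tool_pos: [523.7, 115.2, 206.6]
tcp_rot: [158.5, -24.3, 66.8]
ft_force: [-2.7, 0.0, 3.6]
finger_gap: 23.2
grip_force: 59.9
t 13.175 tcp [523.7 115.2 206.6] [158.49 -24.32  66.78] j [ -2. -33. 128.  16.  56.  21.]
F [-2.7  0.   3.6] grip 59.9 shift(mm) [-0.67  0.87  1.2 ] turn(rad) [-0.     -0.0006  0.0007] axial out 1.2 F.n 4.4
```

Sleeve sliding at about 5–6 N, as expected. I'll continue in small steps until the rim is felt.

```bash
for i in 1; do python3 -m jog '[0,0,0.0003,0,0,0,0,0,0.0005,0,0,0,0,0,0.0005,0,0,0]' >/dev/null; python3 t.py 0; done; python3 -m jog '[0,0,0.0003,0,0,0,0,0,0.0005,0,0,0,0,0,0.0005,0,0,0]' >/dev/null; python3 t.py 0
```

```text
t 13.55 tcp [523.9 115.3 206.3] [158.49 -24.32  66.78] j [ -2. -33. 128.  16.  56.  21.]
F [-4.3 -1.   4. ] grip 60.1 shift(mm) [-0.68  0.85  0.75] turn(rad) [-0.     -0.0006  0.0007] axial out 0.75 F.n 5.7
t 13.925 tcp [524.  115.4 206.2] [158.49 -24.3   66.8 ] j [ -2. -33. 128.  16.  56.  21.]
F [-12.3  -3.6   9.5] grip 61.4 shift(mm) [-0.74  0.82  0.7 ] turn(rad) [-0.0002 -0.0004  0.0011] axial out 0.7 F.n 14.8
```

```bash
cat > ff.py <<'E'
from h import *
s=r.sense(); M=R.from_euler('xyz',s['tcp_rot'],degrees=True).as_matrix()
print("F tool",(M.T@s['ft_force']).round(1),"T",(M.T@s['wrist_torque']).round(2))
E
python3 ff.py; python3 -m jog '[0,0,0,0,0,0]'>/dev/null;python3 ff.py; python3 t.py 0
```

```text
F tool [ -3.5  -4.8 -14.8] T [ 0.78 -0.82  0.  ]
F tool [ -4.2  -4.2 -14.2] T [ 0.74 -0.84  0.1 ]
t 14.05 tcp [524.  115.3 206.2] [158.49 -24.3   66.8 ] j [ -2. -33. 128.  16.  56.  21.]
F [-11.7  -4.4   8.9] grip 61.4 shift(mm) [-0.73  0.81  0.7 ] turn(rad) [-0.0002 -0.0004  0.0011] axial out 0.7 F.n 14.2
```

```bash
python3 -m jog '[-0.0002,-0.0002,0,0,0,0,-0.0003,-0.0003,0,0,0,0,-0.0003,-0.0003,0,0,0,0]'>/dev/null;python3 ff.py; python3 t.py 0
```

```text
F tool [ -1.4  -2.9 -11.5] T [ 0.47 -0.54  0.05]
t 14.425 tcp [523.9 115.3 206.2] [158.46 -24.33  66.81] j [ -2. -33. 128.  16.  56.  21.]
F [-8.4 -2.1  8.2] grip 61.0 shift(mm) [-0.7   0.87  0.69] turn(rad) [ 0.0004 -0.0009  0.001 ] axial out 0.69 F.n 11.5
```

```bash
python3 -m jog '[-0.0001,-0.0001,0.0002,0,0,0,-0.0002,-0.0002,0.0003,0,0,0,-0.0002,-0.0002,0.0003,0,0,0]'>/dev/null;python3 ff.py; python3 t.py 0
python3 - <<'E'
from h import *
st=r.sense(); M=R.from_euler('xyz',st['tcp_rot'],degrees=True).as_matrix()
s=r.snapshot("wrist"); save(s,"wrist5.png"); L=(cloud(s)-st['tool_pos'])@M
for z0 in range(4,26,2):
    m=(np.hypot(L[...,0],L[...,1])<40)&(abs(L[...,2]-z0)<1); P=L[m]
    if len(P)>5: print(z0,len(P),"x",P[:,0].max().round(1),"y",P[:,1].min().round(1),P[:,1].max().round(1))
q=r.snapshot("side"); u,v=proj(q,st['tool_pos'])[0].astype(int); I=cv2.cvtColor(q["pixels"],cv2.COLOR_RGB2BGR)
A=cv2.resize(I[v-40:v+60,u-50:u+50],(400,400),interpolation=cv2.INTER_CUBIC)
J=cv2.cvtColor(s["pixels"],cv2.COLOR_RGB2BGR); B=cv2.resize(J[180:340,240:400],(400,400),interpolation=cv2.INTER_CUBIC)
cv2.imwrite("pics/p5.png",cv2.convertScaleAbs(np.hstack([A,B]),alpha=1.8,beta=15))
E
```

```text
F tool [ -2.1  -4.9 -14.3] T [ 0.6  -0.66  0.01]
t 14.8 tcp [524.  115.3 206.2] [158.43 -24.34  66.82] j [ -2. -33. 128.  16.  56.  21.]
F [-11.6  -2.3   9.6] grip 61.1 shift(mm) [-0.72  0.82  0.71] turn(rad) [ 0.0008 -0.0012  0.0012] axial out 0.71 F.n 14.3
4 89 x 24.9 y -22.3 23.3
6 1887 x 26.3 y -25.9 26.8
8 360 x 26.0 y -25.4 26.9
10 120 x 26.0 y -24.5 25.6
12 114 x 26.0 y -24.4 25.4
14 225 x 26.7 y -22.1 27.4
16 195 x 26.9 y -23.3 27.6
18 102 x 26.8 y -24.9 24.4
20 95 x 26.9 y -22.3 25.4
22 103 x 26.8 y -23.7 26.7
24 96 x 26.8 y -24.5 24.3
```

View pics/p5.png

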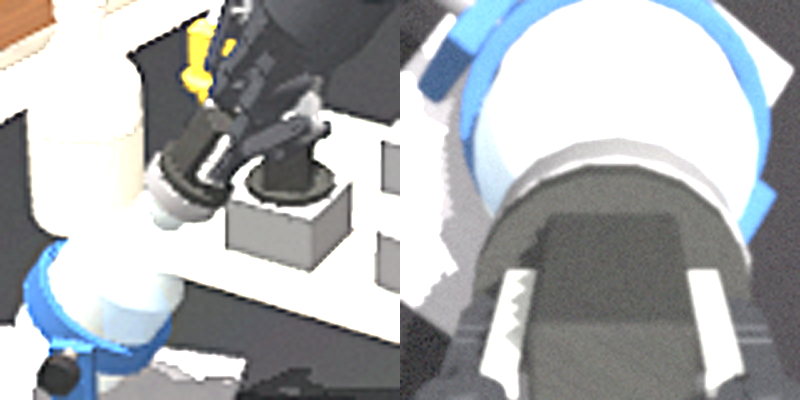

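The left panel shows the flange flush on the sleeve at (190,185). Pressing more gives force without motion, so this is the rim. One slightly firmer press, then unload, open and back off along the neck.

```bash
python3 -m jog '[0,-0.0001,0.0001,0,0,0,0,-0.0002,0.0002,0,0,0,0,-0.0002,0.0003,0,0,0]'>/dev/null;python3 ff.py; python3 t.py 0; python3 -m jog '[0,0,-0.0005,0,0,0,0,0,-0.001,0,0,0,0,0,-0.001,0,0,0]'>/dev/null; python3 ff.py; python3 t.py 0
```

```text
F tool [ -3.8  -4.8 -20.5] T [ 0.86 -0.91  0.06]
t 15.275 tcp [524.  115.4 206.2] [158.42 -24.33  66.83] j [ -2. -33. 128.  16.  56.  21.]
F [-15.2  -5.   14.2] grip 61.6 shift(mm) [-0.73  0.85  0.65] turn(rad) [ 0.001  -0.001   0.0013] axial out 0.65 F.n 20.5
F tool [ 0.4  0.9 -4.2] T [-0.15 -0.13 -0.01]
t 15.65 tcp [523.5 115.3 206. ] [158.45 -24.34  66.79] j [ -2. -33. 128.  16.  56.  21.]
F [-1.2 -1.   4. ] grip 59.7 shift(mm) [-0.39  1.28  0.73] turn(rad) [ 0.0006 -0.001   0.0007] axial out 0.73 F.n 4.2
```

Hard stop confirmed: 20.5 N with no travel. Now releasing.

```bash
python3 -m jog '[0,0,0,0,0,0,0,0,0,0,0,0,0,0,0,0,0,0,0,0,0,0,0,0,0,0,0,0,0,0,0,0,0,0,0,0]' 0.7; python3 -m jog '[0,0,-0.01,0,0,0,0,0,-0.03,0,0,0,0,0,-0.05,0,0,0,0,0,-0.07,0,0,0,0,0,-0.08,0,0,0,0,0,-0.08,0,0,0,0,0,-0.08,0,0,0]'
cat > v.py <<'E'
from h import *
from t import RIM,n
F=np.c_[np.cross(np.cross(n,[1,0,0]),n),np.cross(n,[1,0,0]),n]; F/=np.linalg.norm(F,axis=0)
s=r.snapshot("wrist"); save(s,"wrist6.png"); L=(cloud(s)-RIM)@F
rr=np.hypot(L[...,0],L[...,1])
t=L[(rr<40)&(L[...,2]>46)&(L[...,2]<60)]; print("grip top z",np.median(t[:,2]),cv2.minAreaRect(t[:,:2].astype(np.float32)))
f=L[(rr<32)&(L[...,2]>4)&(L[...,2]<13)]; print("flange z",np.median(f[:,2]),cv2.minEnclosingCircle(f[:,:2].astype(np.float32)))
for nm,P in (("grip",t),("flange",f)):
    P=P[abs(P[:,2]-np.median(P[:,2]))<2]; a=np.linalg.lstsq(np.c_[P[:,:2],np.ones(len(P))],P[:,2],rcond=None)[0]; print(nm,"tilt slopes",a[:2].round(3),len(P))
k=L[(rr<30)&(L[...,2]<1.5)&(L[...,2]>-12)]; print("sleeve pts",len(k), np.percentile(k[:,2],[50,90,99]) if len(k) else "")
u,v=proj(s,RIM)[0].astype(int); cv2.imwrite("pics/w6c.png",cv2.resize(cv2.cvtColor(s["pixels"],cv2.COLOR_RGB2BGR)[max(0,v-75):v+75,max(0,u-100):u+100],None,fx=4,fy=4,interpolation=cv2.INTER_CUBIC))
E
python3 v.py; python3 ff.py
```

```text
time: 16.4
tool_pos: [523.1, 115.3, 205.6]
tcp_rot: [158.5, -24.3, 66.8]
ft_force: [0.0, -0.1, 0.1]
finger_gap: 72.6
grip_force: 0.0
time: 17.27
tool_pos: [484.0, 98.7, 272.7]
tcp_rot: [158.6, -24.3, 66.8]
ft_force: [-1.2, 1.1, -0.6]
finger_gap: 72.5
grip_force: 0.0
grip top z 52.05598138806386 ((-1.1563775539398193, 0.052639007568359375), (40.50550842285156, 24.01251983642578), 65.92298889160156)
flange z 8.136958132954101 ((-1.0549038648605347, -0.05973535776138306), 26.936450958251953)
grip tilt slopes [-0.001 -0.004] 2663
flange tilt slopes [ 0.003 -0.004] 1961
sleeve pts 385 [-1.14114495  0.6226409   1.42155937]
F tool [-0.5 -0.6  0.3] T [ 0.17 -0.17 -0.05]
```

View pics/w6c.png

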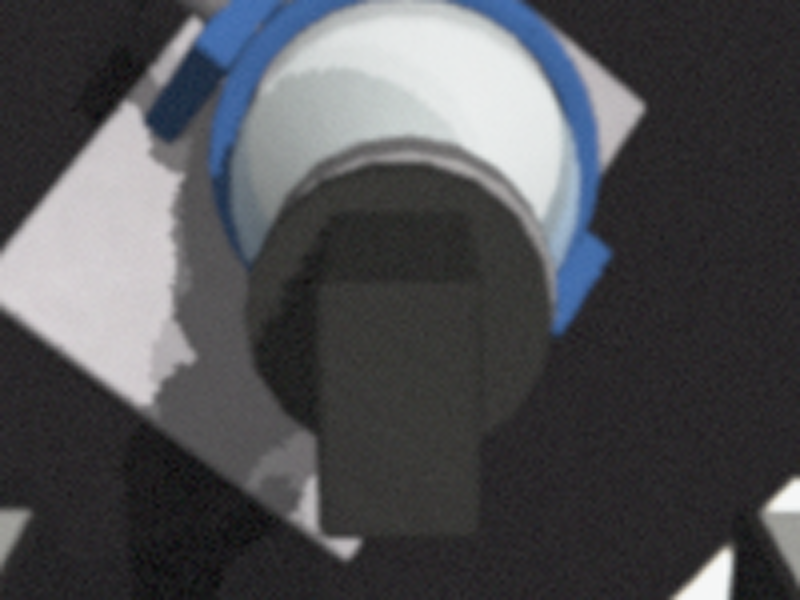

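The released stopper sits with its flange top 8.1 mm above the fitted rim, so its underside is about flush. It is tilted under 0.5°, about 1.1 mm off axis, and the gripper is clear. Handing in.

```bash
python3 -c "
from bench import r
print(r.sense()['time']); print(r.hand_in())"
```

```text
17.325
the job is handed in; nothing more can be done
None
```

The middle stopper is released in the flask neck with its flange about flush on the glass rim (peak push about 20 N, roughly 1 mm off axis). The job was handed in at 17.3 s; no verdict was shown.

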